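# Free the detector test socket: unlock and lift out its bayonet plug

### The job

Two round test sockets stand on the bench. One holds a black round detector, the other is closed by a steel blanking plug with an upright bar grip. Turn the blanking plug anticlockwise (seen from above) until its bar lines up with the two notches in the socket's rim, lift it straight out, and set it down, without dropping it, upright and flat on the floor of the shallow grey tray; leave the detector where it is in its socket.

Things in the scene. Friction and masses are not known exactly. Their poses are not given: they have to be found in the camera images.
- plug_grip (a point): Centre of the bar grip of the dark steel blanking plug (0.1 to 0.2 kg), 42 mm above the bench in the socket. The bar is 40 mm long (x), 16 mm wide (y: grasp across this), from 20 mm below this point to 14 mm above. It turns easily, no spring, about its z axis (up). Locked, its x is within 10 degrees of the socket's x; at 48 to 65 degrees anticlockwise of that it lifts out; firm stops at -6 and 66.
- plug: The same plug; origin at the centre of its flat underside, 36 mm below the grip point, 6 mm above the bench in the socket. Round body 40 mm in diameter, 16 mm high, with two lugs at the bottom along +x and -x (57 mm over both, 9 mm wide, 5 mm high), parallel to the bar. Play in the socket about 2 mm.
- socket: Socket that holds the plug: fixed round aluminium base, 84 mm in diameter, rim 18.5 mm high, bore 45 mm, grey connector box at -x (to 61 mm from the axis). Origin on the axis at bench level, z up. Two notches in its lip, 60 and 240 degrees anticlockwise from +x, let the lugs out. A like socket beside it holds the detector; left and right are swapped at random.
- tray_in (a point): Centre of the inner floor of the fixed, empty, shallow grey plastic tray: 90 mm (x) by 130 mm (y) outside, walls 3 mm thick, 14 mm high in all, floor 3 mm above the bench. z up.
- detector_mid (a point): Centre of the black round detector locked in the other socket: ribbed head 48 mm in diameter, its top 43 mm above the bench, this point 32 mm above the bench. It stays where it is.
Not all that is in view belongs to the job. Leave any turquoise look-alike of the plug alone.

How it is judged:
On the way, in this order (a step that is already met when the one before it is completed fails the run):
1. the plug, still seated in its socket, is turned to the notches (43 degrees or more from the socket's x axis) (angle between the x axis of plug_grip and the x axis of socket, either way round above 0.75 rad and horizontal distance between plug_grip and socket below 0.01 m and z of plug_grip in the frame of socket below 0.05 m), for 0.05 s.
2. the plug is lifted clear, its underside above the socket's rim (z of plug_grip in the frame of socket above 0.062 m), for 0.1 s.
At the end, for the whole second after the job is handed in: The plug stands at rest and upright (within 8 degrees) with its underside on the tray's floor (within 6 mm), inside the tray's walls: its axis within 26 mm of the tray's centre along the tray's x and within 46 mm along its y (x of plug_grip in the frame of tray_in between -0.026 and 0.026 m and y of plug_grip in the frame of tray_in between -0.046 and 0.046 m and z of plug_grip in the frame of tray_in below 0.042 m and angle between plug_grip's own z axis and vertical below 0.15 rad and linear speed of plug below 0.02 m/s); the robot touches nothing.
It fails at once if the detector is moved more than 12 mm (distance of detector_mid from where it was at the start of the episode above 0.012 m).
It fails at once if the plug is let go over the tray with its underside more than 30 mm above the tray's floor (horizontal distance between plug_grip and tray_in below 0.08 m and z of plug_grip in the frame of tray_in above 0.066 m and contact force between the fingers and plug below 0.01 N).
It also fails if it takes over 40 s, if anything falls off the work surface, if the arm or the gripper's body presses on something with over 40 N, if the wrist force passes 120 N, or if a joint passes its speed limit or range.

### The arm

A 6-joint arm with a two-finger parallel gripper is mounted at the origin on a cart in front of the work surface, level with it; the furniture and walls round the work are solid. World frame = base frame: x ahead of the robot, y to its left, z up, the work surface at z = 0. Lengths are in m, angles in rad, forces in N, time in s.
With the tool pointing down it reaches from about 0.325 to 0.925 m from the base axis. Payload 3.1 kg.
Tool frame: the origin (TCP) lies midway between the tips of the shut fingers; the grasp point (between the pads) lies robot.tcp_to_grasp behind it (robot.tcp_to_grasp is the distance from the TCP to the grasp point, in m); z points along the fingers, y is the line along which they close (so a half turn about z gives the same grasp; the last joint's range is limited). The gripper opens to 85 mm and grips with 20 to 120 N. Pads are 22 mm wide; open, the fingers measure 114 mm over their backs; the gripper's body (76 mm by 85 mm) begins 54 mm behind the grasp point. The pads swing forward as they close: fully open they stand 13 mm farther back than shut.
Start: joints at [1.127, 0.217, 1.613, -0, 1.311, -0.112], TCP at [0.204, 0.591, 0.231] pointing down, gripper open.
Joint ranges: [-2.75, 2.75], [-0.78, 2.1], [0.31, 2.55], [-1.13, 4.27], [0.13, 2.63], [-2.58, 2.58]. Speed limits (rad/s): [2.79, 2.79, 3.14, 3.14, 3.14, 3.14].

### API

Orientations are given as a unit quaternion [x, y, z, w].
In Python, from plant import robot gives the robot as it stands. The module is installed in compiled form; this text tells all that it offers.
- The arm moves only by the tool jog_arm, never from a script. Its argument "moves" is a list of rows, each a list of 7 numbers: the turn, a rotation vector about the world's x, y, z in degrees, then the shift along the world's x, y, z in cm, then the closure, from 0 (fully open) to 1 (shut). In form: [[rx, ry, rz, tx, ty, tz, grip], ...]. A call has 1 to 10 rows; each row shifts and turns the commanded pose from where the row before left it; what a row does not reach is not made up. A row lasts 1/8 s, in which the tool goes at most 62.5 mm and 10.7 degrees, less where a joint would pass 70% of its speed; a pose out of reach is approached as far as the arm can. A call with a gripper value outside its range is refused whole. The fingers move at their own pace and stop on an object; "force" is the grip in N (left out, the last holds). Time passes only in rows, so rows that do not move let the fingers close. It gives the time, the measured TCP pose, the force, the opening and the grip force at its end, in the units of the state.
- robot.get_obs(): the state, without advancing time (a new reading comes with each control period).
- robot.snapshot(name): name is "scene" or "top" or "wrist"; returns a dict with "img" (420x560x3 uint8, red, green, blue), "depth" (420x560 float32, m along the optical axis (not along the pixel's ray), 0 where there is no reading), "intrinsics" (3x3 intrinsics, pixels), "T" (4x4, takes a point from camera to world coordinates). Camera axes: x right, y down, z forward; pixel columns grow to the right and rows downward; lengths in m; the calibration is good to about 2 mm. A picture is of the moment at which its call begins.
- robot.sign_off(): hands the job in; it is judged then, once.
The state is a dict: "t": time; "q": joint angles; "qd": joint speeds; "joint_efforts": joint torques, N m; "tool_pos": TCP position; "orientation": TCP orientation; "force": force on the tool from outside, world axes, zero at the start; "ft_torque": the same for the moment, N m; "gripper_width": opening from 0.0 (shut) to 1.0 (fully open); "grasp_force": force on a finger pad.
Only numpy, scipy, OpenCV 4.12 (cv2) and the standard library are available. Lean on these libraries where they do the work, as an engineer would, in place of code of your own. Each camera call takes 0.05 s, during which the arm holds its last target. There are 200 camera calls.

## Working session

There is one attempt and no reset: what is moved stays moved. The work goes in short steps, Python scripts to look and compute and a tool call to move; the robot and the scene stay as the last step left them, time stands still between calls to the robot, and variables do not carry over. Pictures are saved under pics/ and viewed, at most 10 in all, crops included, and the job is handed in when it is done.

Besides the shell and the picture viewer there is one more tool, called in YAML: its name, and indented under it one key for each argument. jog_arm: Moves the arm, as the interface text tells. Its arguments: {"type":"object","properties":{"moves":{"type":"array"},"force":{"type":"number"}},"required":["moves"]}

```bash
mkdir -p pics; cat > h.py <<'E'
import numpy as np, cv2
from plant import robot
def snap(n,f):
    s=robot.snapshot(n); cv2.imwrite(f'pics/{f}.png',s['img'][:,:,::-1]); np.savez(f'{f}.npz',**{k:s[k] for k in('img','depth','intrinsics','T')}); return s
def world(s):
    d=s['depth']; K=s['intrinsics']; v,u=np.mgrid[:d.shape[0],:d.shape[1]]
    p=np.stack([(u-K[0,2])/K[0,0]*d,(v-K[1,2])/K[1,1]*d,d],-1)
    return p@s['T'][:3,:3].T+s['T'][:3,3]
E
python3 - <<'E'
from h import *
snap('top','top1'); snap('scene','sc1')
print(robot.get_obs(), robot.tcp_to_grasp)
E
```

```text
{'t': 0.1, 'q': array([ 1.12680230e+00,  2.17681275e-01,  1.61481087e+00, -1.01566548e-05,
        1.31130661e+00, -1.12183929e-01]), 'qd': array([-0.00227033, -0.00145064, -0.00385181,  0.00257937,  0.00087834,
        0.00023108]), 'joint_efforts': array([ 4.81442439e-04, -3.98072398e+01, -3.04968917e+01, -1.60992731e-04,
        4.16343537e-03, -1.32446340e-05]), 'tool_pos': array([0.20324419, 0.59023513, 0.23007784]), 'orientation': array([ 1.65143630e-01,  9.86268911e-01, -1.06201780e-03, -2.98088746e-04]), 'force': array([ 0.42862958,  0.4209926 , -0.4441778 ]), 'ft_torque': array([-0.00870794, -0.01348843,  0.03046651]), 'grasp_force': 0.0, 'gripper_width': 0.9978063920284621} 0.0187
```

View pics/top1.png

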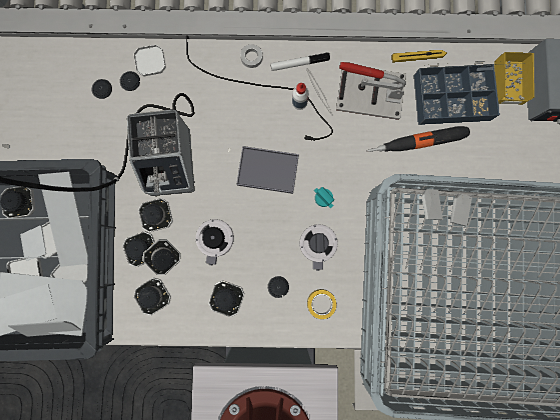

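The two sockets are at (214,240) and (319,243). The left one holds a black round detector. The right one has a grey bar across it, so it should be the plug. The turquoise look-alike at (323,197) stays alone, and the tray is at (268,170). I'll confirm with a crop and measure.

```bash
python3 - <<'E'
from h import *
s=dict(np.load('top1.npz')); W=world(s)
for u,v in [(319,243),(318,266),(214,240),(268,170),(323,197)]: print((u,v),W[v,u].round(4))
c=s['img'][205:285,260:380,::-1]; cv2.imwrite('pics/c1.png',cv2.resize(c,None,fx=6,fy=6,interpolation=cv2.INTER_CUBIC))
print(s['intrinsics'],s['T'].round(3))
# heights around plug
p=W[215:280,280:360].reshape(-1,3)
for lo,hi in [(.014,.0215),(.05,.062)]:
    m=p[(p[:,2]>lo)&(p[:,2]<hi)]; c,wh,a=cv2.minAreaRect(m[:,:2].astype(np.float32)); print(len(m),m.mean(0),c,wh,a)
p=W[135:205,225:310].reshape(-1,3); m=p[(p[:,2]>.009)&(p[:,2]<.03)]; print('tray',len(m),cv2.minAreaRect(m[:,:2].astype(np.float32)))
E
```

```text
(319, 243) [ 0.4209 -0.1129  0.0561]
(318, 266) [ 0.371  -0.1154  0.0127]
(214, 240) [0.4243 0.1124 0.0407]
(268, 170) [ 0.5873 -0.0008  0.0029]
(323, 197) [ 0.5203 -0.1218  0.0498]
[[405.36824932   0.         276.67845979]
 [  0.         405.36824932 209.53034174]
 [  0.           0.           1.        ]] [[ 0.015 -0.995  0.102  0.402]
 [-1.    -0.015 -0.    -0.022]
 [ 0.002 -0.102 -0.995  0.919]
 [ 0.     0.     0.     1.   ]]
733 [ 0.41942675 -0.11489756  0.01817596] (0.4198001027107239, -0.11705707013607025) (0.08940937370061874, 0.08302611857652664) 35.67483139038086
135 [ 0.42316868 -0.11468234  0.05590023] (0.42309123277664185, -0.11411836743354797) (0.03826575353741646, 0.01500063668936491) 1.1091502904891968
tray 319 ((0.6078017354011536, -0.011406756937503815), (0.14888781309127808, 0.1338401883840561), 82.53192901611328)
```

View pics/c1.png

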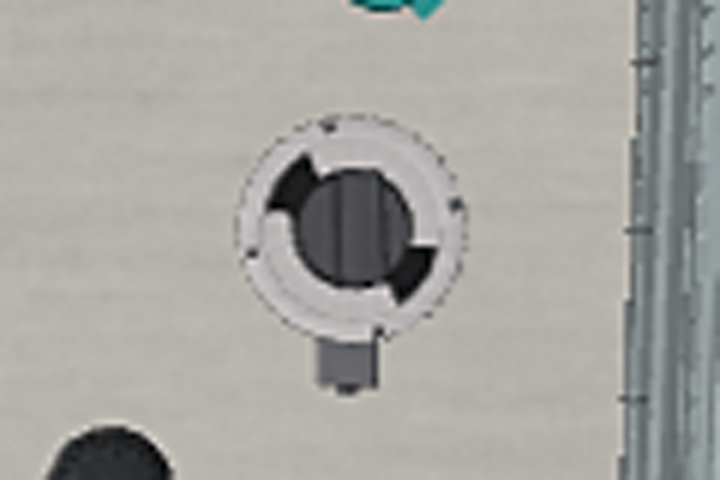

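The crop confirms it: a dark steel bar (345,228 in the crop) runs along the image vertical, with notches at upper left and lower right and the box below. The bar's yaw is about 1°, so I'll use tool-y yaw −89°, which keeps joint 6 in range through the turn.

jog_arm:
  moves:
    - [0,0,-10,1.3,-4.3,0,0]
    - [0,0,-10,1.3,-4.3,0,0]
    - [0,0,-10,1.3,-4.3,0,0]
    - [0,0,-10,1.3,-4.3,0,0]
    - [0,0,-10,1.3,-4.3,0,0]
    - [0,0,-10,1.3,-4.3,0,0]
    - [0,0,-10,1.3,-4.3,0,0]
    - [0,0,-10,1.3,-4.3,0,0]
    - [0,0,-10,1.3,-4.3,0,0]
    - [0,0,-10,1.3,-4.3,0,0]

```text
t: 1.35
tool_pos: [0.3334, 0.1595, 0.231]
orientation: [0.863, 0.505, -0.0, 0.0]
force: [0.9, -0.4, 0.6]
gripper_width: 1.002
grasp_force: 0.0
```

jog_arm:
  moves:
    - [0,0,-10,1.3,-4.3,0,0]
    - [0,0,-10,1.3,-4.3,0,0]
    - [0,0,-10,1.3,-4.3,0,0]
    - [0,0,-10,1.3,-4.3,0,0]
    - [0,0,-10,1.0,-4.3,0,0]
    - [0,0,-10,0,-4.3,0,0]
    - [0,0,0,0,0,0,0]
    - [0,0,0,0,0,0,0]

```text
t: 2.35
tool_pos: [0.3951, -0.0966, 0.2308]
orientation: [1.0, 0.009, -0.0, -0.001]
force: [0.7, 0.5, 0.2]
gripper_width: 1.001
grasp_force: 0.0
```

```bash
python3 - <<'E'
from h import *
s=snap('wrist','w1'); o=robot.get_obs(); print(o['tool_pos'],o['orientation'],o['q'])
W=world(s); x,y,z=W[...,0],W[...,1],W[...,2]
m=(z>.05)&(z<.062)&(np.hypot(x-.4225,y+.1143)<.035)
p=W[m]; print('bar',len(p),p.mean(0),cv2.minAreaRect(p[:,:2].astype(np.float32)))
m=(z>.014)&(z<.022)&(np.hypot(x-.4225,y+.1143)<.06)
p=W[m]; print('rim',len(p),cv2.minEnclosingCircle(p[:,:2].astype(np.float32)))
t=dict(np.load('top1.npz')); W=world(t); i=t['img'].astype(int)
m=((W[...,2]<.03)&(np.abs(W[...,0]-.587)<.09)&(np.abs(W[...,1])<.09)&(i.sum(2)<420)).astype(np.uint8)
n,l,st,c=cv2.connectedComponentsWithStats(m); k=1+st[1:,4].argmax(); p=W[l==k]
print('tray',st[k],cv2.minAreaRect(p[:,:2].astype(np.float32)))
E
```

```text
[ 0.39520116 -0.09616069  0.23087479] [ 9.99955599e-01  9.40342378e-03 -3.71534941e-04 -4.88121832e-04] [-4.12093252e-01 -2.78009970e-01  2.09615289e+00  6.05045637e-04
  1.32452721e+00  1.13974813e+00]
bar 636 [ 0.42212637 -0.11348887  0.05612475] ((0.4213096499443054, -0.11340592056512833), (0.03979380056262016, 0.015730714425444603), 2.3405985832214355)
rim 2909 ((0.4134537875652313, -0.11411938816308975), 0.049666937440633774)
tray [ 236  146   63   48 2291] ((0.5900236964225769, 0.0012029707431793213), (0.13331396877765656, 0.09533699601888657), 82.5173568725586)
```

View pics/w1.png

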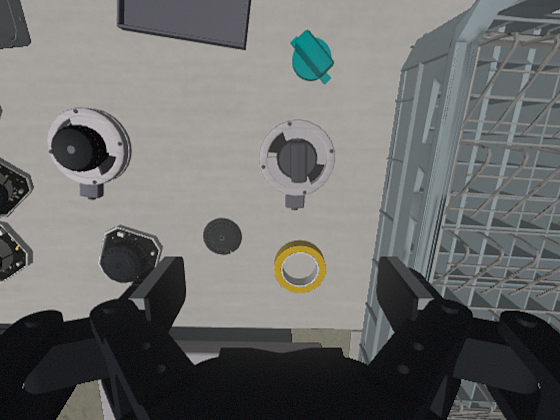

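The wrist view shows the plug at (297,160), the detector at (75,148) and the basket edge at about (390,200), clear of the open fingers. I'll line up over the bar and descend.

jog_arm:
  moves:
    - [0,0,1,2.65,-1.7,0,0.4]
    - [0,0,0,0,0,-4,0.4]
    - [0,0,0,0,0,-4,0.4]
    - [0,0,0,0,0,-4,0.4]
    - [0,0,0,0,0,-4,0.4]
    - [0,0,0,0,0,-2.3,0.4]
    - [0,0,0,0,0,-1,0.4]
    - [0,0,0,0,0,-1,0.4]
    - [0,0,0,0,0,0,0.4]
    - [0,0,0,0,0,0,0.4]
  force: 40

```text
t: 3.65
tool_pos: [0.4229, -0.1143, 0.0292]
orientation: [1.0, 0.017, 0.001, 0.0]
force: [0.0, 0.6, 0.2]
gripper_width: 0.598
grasp_force: 0.0
```

```bash
python3 - <<'E'
from h import *
s=snap('wrist','w2'); print(robot.get_obs()['tool_pos'])
E
```

```text
[ 0.42294396 -0.11442555  0.02918987]
```

View pics/w2.png

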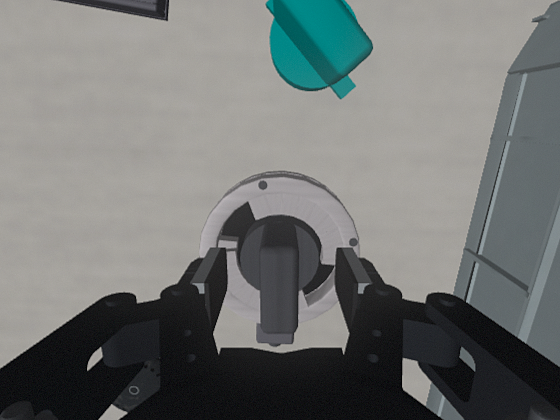

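The bar at (280,290) sits midway between the fingers at (210,280) and (350,280). Closing.

jog_arm:
  moves:
    - [0,0,0,0,0,0,1]
    - [0,0,0,0,0,0,1]
    - [0,0,0,0,0,0,1]
    - [0,0,0,0,0,0,1]
    - [0,0,0,0,0,0,1]
    - [0,0,0,0,0,0,1]
  force: 40

```text
t: 4.45
tool_pos: [0.4225, -0.1143, 0.0287]
orientation: [1.0, 0.017, 0.0, 0.0]
force: [0.3, 0.6, 5.4]
gripper_width: 0.18
grasp_force: 40.1
```

jog_arm:
  moves:
    - [0,0,7,0,0,0,1]
    - [0,0,7.5,0,0,0,1]
    - [0,0,7.5,0,0,0,1]
    - [0,0,7.5,0,0,0,1]
    - [0,0,7.5,0,0,0,1]
    - [0,0,7.5,0,0,0,1]
    - [0,0,7.5,0,0,0,1]
    - [0,0,0,0,0,0,1]
    - [0,0,0,0,0,0,1]

```text
t: 5.58
tool_pos: [0.4227, -0.1143, 0.0287]
orientation: [0.891, 0.454, 0.0, 0.0]
force: [0.1, 0.1, 4.8]
gripper_width: 0.181
grasp_force: 40.0
```

```bash
python3 - <<'E'
from h import *
s=snap('wrist','w3'); o=robot.get_obs(); print(o['tool_pos'],o['orientation'],o['ft_torque'],o['q'])
E
```

```text
[ 0.42271951 -0.11432204  0.02876237] [8.91155875e-01 4.53696818e-01 4.07420415e-04 4.87959674e-04] [0.01612307 0.01318779 0.00725972] [-4.24684674e-01  1.14136917e-01  2.17344681e+00  3.45850376e-05
  8.52737821e-01  2.04270072e-01]
```

View pics/w3.png

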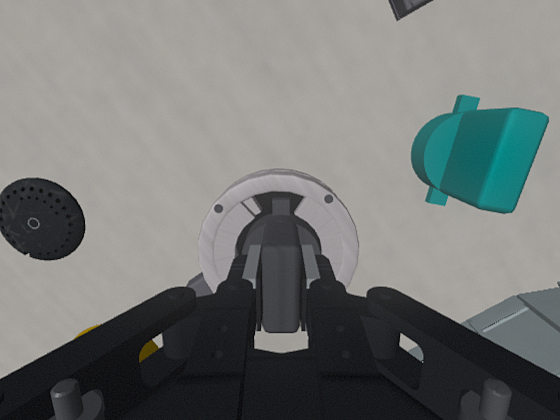

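The lug at (281,205) lies within the notch (about 245–315) with no torque from the stops. Lifting straight up.

jog_arm:
  moves:
    - [0,0,0,0,0,0.5,1]
    - [0,0,0,0,0,0.5,1]
    - [0,0,0,0,0,0.5,1]
    - [0,0,0,0,0,0.5,1]
    - [0,0,0,0,0,0.5,1]
    - [0,0,0,0,0,1,1]
    - [0,0,0,0,0,1.5,1]
    - [0,0,0,0,0,0,1]

```text
t: 6.62
tool_pos: [0.4238, -0.1148, 0.0803]
orientation: [0.891, 0.454, 0.001, 0.002]
force: [0.2, 0.3, -0.9]
gripper_width: 0.184
grasp_force: 39.1
```

jog_arm:
  moves:
    - [0,0,0,0,0,1.5,1]
    - [0,0,0,0,0,1.5,1]
    - [0,0,0,2.8,2,0,1]
    - [0,0,0,2.8,2,0,1]
    - [0,0,0,2.8,2,0,1]
    - [0,0,0,2.8,2,0,1]
    - [0,0,0,2.8,2,0,1]
    - [0,0,0,2.5,1.6,0,1]
    - [0,0,0,0,0,0,1]
    - [0,0,0,0,0,0,1]

```text
t: 7.88
tool_pos: [0.5865, 0.0018, 0.1085]
orientation: [0.891, 0.454, -0.0, -0.0]
force: [-0.3, -0.8, -1.8]
gripper_width: 0.182
grasp_force: 39.2
```

```bash
python3 - <<'E'
from h import *
s=snap('wrist','w4'); t=snap('top','t4'); o=robot.get_obs(); print(o['tool_pos'],o['orientation'],o['grasp_force'])
E
```

```text
[0.58607853 0.0014861  0.10823073] [ 8.91178252e-01  4.53652936e-01 -5.27731928e-04 -2.40528948e-04] 39.22232687473297
```

View pics/w4.png

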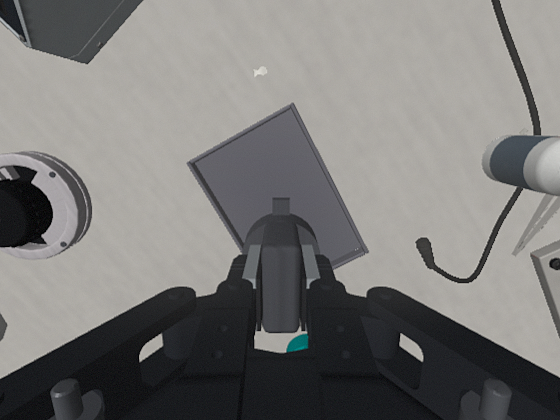

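The wrist view shows the plug held upright over the tray. Opposite tray corners are at (190,163) and (367,255), so I'll check the tray centre from those.

```bash
python3 - <<'E'
from h import *
s=dict(np.load('w4.npz')); K=s['intrinsics'];T=s['T']
P=[]
for u,v in [(190,163),(367,255),(293,103)]:
    d=T[:3,:3]@np.linalg.inv(K)@[u,v,1]; P.append(T[:3,3]+d*(.014-T[2,3])/d[2])
print(np.round(P,4),(P[0]+P[1])/2)
E
```

```text
[[ 0.5526  0.0704  0.014 ]
 [ 0.6195 -0.0693  0.014 ]
 [ 0.6388  0.0599  0.014 ]] [5.86039104e-01 5.53289065e-04 1.40000000e-02]
```

jog_arm:
  moves:
    - [0,0,0,0,0,-2,1]
    - [0,0,0,0,0,-2,1]
    - [0,0,0,0,0,-1.5,1]
    - [0,0,0,0,0,-0.5,1]
    - [0,0,0,0,0,0,1]
    - [0,0,0,0,0,0,1]

```text
t: 8.72
tool_pos: [0.5879, 0.0019, 0.049]
orientation: [0.891, 0.454, 0.001, 0.0]
force: [0.6, -0.5, -1.5]
gripper_width: 0.176
grasp_force: 39.2
```

Centred within 2 mm. Underside is now about 26 mm up, so TCP needs to go to 0.0257.

jog_arm:
  moves:
    - [0,0,0,0,0,-1,1]
    - [0,0,0,0,0,-0.6,1]
    - [0,0,0,0,0,-0.3,1]
    - [0,0,0,0,0,-0.2,1]
    - [0,0,0,0,0,-0.1,1]
    - [0,0,0,0,0,0,1]
    - [0,0,0,0,0,0,1]

```text
t: 9.6
tool_pos: [0.5873, 0.0019, 0.0265]
orientation: [0.891, 0.454, 0.0, 0.0]
force: [-0.6, 0.3, -1.9]
gripper_width: 0.185
grasp_force: 39.2
```

jog_arm:
  moves:
    - [0,0,0,0,0,-0.1,1]
    - [0,0,0,0,0,-0.05,1]
    - [0,0,0,0,0,0,1]

```text
t: 9.98
tool_pos: [0.5874, 0.0019, 0.0258]
orientation: [0.891, 0.454, 0.0, 0.0]
force: [-2.5, 0.5, 4.8]
gripper_width: 0.18
grasp_force: 40.1
```

Floor contact at +4.8 N. Releasing and retreating.

jog_arm:
  moves:
    - [0,0,0,0,0,0,0.7]
    - [0,0,0,0,0,0,0.5]
    - [0,0,0,0,0,0,0.4]
    - [0,0,0,0,0,0,0.4]
    - [0,0,0,0,0,1,0.4]
    - [0,0,0,0,0,3,0.4]
    - [0,0,0,0,0,5,0.4]
    - [0,0,0,0,0,5,0.4]
    - [0,0,0,0,0,0,0.4]
    - [0,0,0,0,0,0,0.4]

```text
t: 11.22
tool_pos: [0.587, 0.0019, 0.1652]
orientation: [0.891, 0.454, 0.0, 0.0]
force: [0.3, 0.4, 0.0]
gripper_width: 0.6
grasp_force: 0.0
```

```bash
python3 - <<'E'
from h import *
s=snap('wrist','w5'); W=world(s); p=W[(W[...,2]>.045)&(W[...,2]<.06)&(np.hypot(W[...,0]-.587,W[...,1]-.001)<.05)]
print(len(p),p.mean(0),p[:,2].std(),robot.get_obs()['grasp_force'])
E
```

```text
888 [0.58717077 0.00262699 0.05307328] 0.0013036613364591704 0.0
```

View pics/w5.png

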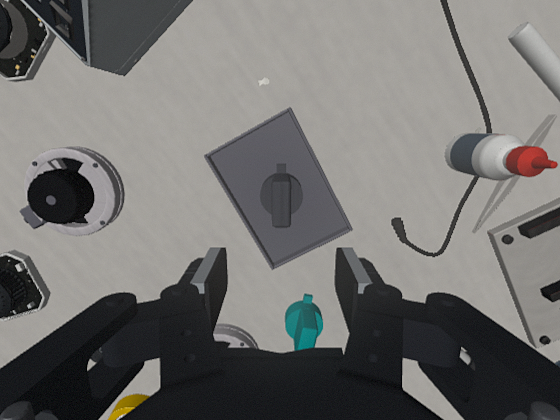

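The plug stands upright at (281,195), in the middle of the tray. Its bar top is at 53 mm as expected, the detector at (65,190) is still in its socket, and the gripper is clear. Handing in.

```bash
python3 -c "
from plant import robot
print(robot.sign_off())"
```

```text
the job is handed in; nothing more can be done
None
```

The plug was turned to the notches, lifted out and set upright in the middle of the tray, with the detector left in its socket; the job is handed in, but sign-off returned no verdict.

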